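Switch on the display lights at the shop counter

ROBOT

A 6-joint arm with a two-finger parallel gripper is mounted at the origin on the work surface. World frame = base frame: x ahead of the robot, y to its left, z up, the work surface at z = 0. Lengths are in mm, angles in rad, forces in N, time in s.
With the tool pointing down it reaches from about 325 to 900 mm from the base axis. Payload 3.5 kg.
Tool frame: the origin (TCP) lies at the very end of the fingers, on their centre line; the grasp point (between the pads) lies 19 mm behind it (r.hold_point_z is the distance from the TCP to the grasp point, in mm); z points along the fingers, y is the line along which they close (so a half turn about z gives the same grasp; the last joint's range is limited). The gripper opens to 85 mm and grips with 20 to 120 N. Pads are 22 mm wide; open, the fingers measure 114 mm over their backs; the gripper's body (76 mm by 85 mm) begins 54 mm behind the grasp point. The pads swing forward as they close: fully open they stand 13 mm farther back than shut.
Start: joints at [-1.257, 0.276, -0.026, 1.268, 0, 1.467], TCP at [253.011, -571.496, 231.313] pointing down, gripper open.
Joint ranges: [-3.12, 3.12], [-0.85, 1.88], [-1.08, 1.24], [-1.95, 2.15], [-1.57, 1.53], [-3.14, 3.14]. Speed limits (rad/s): [2.57, 2.57, 3.14, 3.14, 3.14, 3.14].

INTERFACE

Orientations are given as a 3x3 rotation matrix whose columns are the frame's x, y, z axes.
In Python, from cell import readout, get_image, job_done, r gives the robot as it stands.
- The arm moves only by the tool send_path, called after "Call:" as name([rows], argument=value, ...), one row to a line, values as JSON. Schema: {"type":"object","properties":{"moves":{"type":"array","items":{"type":"array","prefixItems":[{"type":"array","items":{"type":"number"},"minItems":3,"maxItems":3},{"type":"array","items":{"type":"number"},"minItems":3,"maxItems":3},{"type":"number"}],"minItems":3,"maxItems":3},"minItems":1,"maxItems":20},"squeeze":{"type":"number"},"only":{"type":"string"},"quiet":{"type":"boolean"},"lines":{"type":"string"}},"required":["moves"],"additionalProperties":false}. moves is a list of rows, 1 to 20 of them, each written [[dx, dy, dz], [rx, ry, rz], opening]: dx, dy, dz in mm, then a rotation vector rx, ry, rz in rad, then the finger opening in mm; each row is the pose to reach, as a shift and turn from the pose commanded when the call began, along the tool's axes at that moment; what a row does not reach only later rows make up. A row lasts 1/10 s, in which the tool goes at most 50 mm and 0.15 rad, less where a joint would pass 70% of its speed; a pose out of reach is approached as far as the arm can. The fingers move at their own pace and stop on an object; squeeze is the grip in N (left out, the last holds). Time passes only in rows, so rows that do not move let the fingers close. The tool returns the time, the measured TCP pose, the force, the opening and the grip force at its end. only (a regular expression) keeps the lines of the reply that match it, lines (a string "A,B") keeps lines A to B, and quiet returns only ok. Input that does not fit is refused with a message, and nothing moves.
- readout.read_state(): the state, without advancing time (a new reading comes with each control period).
- get_image(name): name is "scene" or "side" or "wrist"; returns a dict with "image" (400x640x3 uint8, blue, green, red), "z_map" (400x640 float32, mm along the optical axis (not along the pixel's ray), 0 where there is no reading), "mtx" (3x3 intrinsics, pixels), "k1" (the pictures are not rectified: a ray, as slopes to the right and down, at radius r is drawn at 1 + k1 r^2 times it, then the intrinsics apply), "origin" and "attitude" of the camera in the world. Camera axes: x right, y down, z forward; pixel columns grow to the right and rows downward; lengths in mm; the calibration is good to about 2 mm. A picture is of the moment at which its call begins.
- job_done(): hands the job in; it is judged then, once.
The state is a dict: "clock": time; "joints": joint angles; "joint_vel": joint speeds; "effort": joint torques, N m; "eef_pos": TCP position; "eef_rot": TCP orientation; "contact_force": force on the tool from outside, world axes, zero at the start; "torque": the same for the moment, N m; "gripper_width": finger opening in mm; "finger_force": force on a finger pad.
Only numpy, scipy, OpenCV 4.12 (cv2) and the standard library are available. Lean on these libraries where they do the work, as an engineer would, in place of code of your own. Each camera call takes 0.05 s, during which the arm holds its last target. There are 200 camera calls.

TASK

Switch on the display lights with the guarded switch on the checkout counter: lift the hinged guard by its tab, push the toggle beneath it fully over to the other side, towards the guard's hinge, then lower the guard until it is fully shut again. Leave the toggle of the other switch, the one without a guard, as it is.

Things in the scene. Friction and masses are not known exactly. Their poses are not given: they have to be found in the camera images.
- switch_box: White box fixed to the counter, 130 (x) x 85 (y) x 45 mm high, the only one with a grey guard. Origin: centre of its underside; own x level, from the guard's tab end to its hinge end, within 0.4 rad of world x; z up. The guard's lift tab, shut: a tongue 22 mm wide (y), 8 thick, from x -102 to -60, mid-height z 71; pinch it across y at x -90 (it can swivel between the pads).
- guard (a joint): Grey hood over the toggle, thin-walled, open below and at the hinge end, 117 long, 81 wide, top at z 101 mm when shut, lift tab on its front wall. Hinge axis: along the box's y at x +55, z 47 mm of the box. 0 rad = shut (starts at 0 to 0.12); grows as the tab goes up and over towards the hinge end; stop at 1.8. Stiff hinge: needs 0.5 to 1.5 N at the tab, stays wherever it is left.
- toggle (a joint): Toggle under the guard: 8 mm thick steel rod with a black ball of 16 mm diameter, centre 36 mm from its pivot at x -12, y 0, z 47 mm of the box. 0 rad = off, ball towards the tab end (x -28, z 79); 0.9 rad = on, at its stop, ball towards the hinge end (x +4, z 79). Starts at 0 to 0.1. Takes about 2 N at the ball, stays where it is left.
- bare_toggle (a joint): The same toggle on the other white box, of the same size but without a guard, 200 mm or more away: leave it alone. Starts at 0 to 0.1 rad, same sense.
Things that resemble listed ones, but are neither listed nor needed, are in the scene too. What is shaped like the switch_box but red or turquoise is not meant.

How it is judged:
By the outcome, as a careful person would: the job done as asked, in the order asked, and still so for the second after the job is handed in, with the robot touching nothing.
It also fails if it takes over 58 s, if anything falls off the work surface, if the arm or the gripper's body presses on something with over 40 N, if the wrist force passes 120 N, or if a joint passes its speed limit or range.

## Working session

There is one attempt and no reset: what is moved stays moved. The work goes in short steps, Python scripts to look and compute and a tool call to move; the robot and the scene stay as the last step left them, time stands still between calls to the robot, and variables do not carry over. Pictures are saved under pics/ and viewed, at most 10 in all, crops included, and the job is handed in when it is done.

```bash
mkdir -p pics; ls; cat > h.py <<'E'
import numpy as np, cv2
from cell import readout, get_image, job_done, r
def pts(im):
    """world xyz (H,W,3) from z_map"""
    z=im["z_map"]; H,W=z.shape; K=np.array(im["mtx"]); k=im["k1"]
    u,v=np.meshgrid(np.arange(W),np.arange(H))
    d=np.stack([(u-K[0,2])/K[0,0],(v-K[1,2])/K[1,1]],-1); s=d.copy()
    for _ in range(10): s=d/(1+k*(s**2).sum(-1,keepdims=True))
    p=np.dstack([s,np.ones((H,W))])*z[...,None]
    return p@np.array(im["attitude"]).T+np.array(im["origin"])
E
python3 - <<'E'
from h import *
a=[get_image(n) for n in("scene","side")]
for n,i in zip(("scene","side"),a):
    cv2.imwrite(f"pics/{n}0.png",i["image"]); np.savez(f"{n}0.npz",**i); print(n,i["origin"],np.round(i["attitude"],3).tolist(),i["mtx"],i["k1"])
s=readout.read_state();print(s)
E
```

```text
pics
scene [1083.17812959 -396.33221281  702.85007493] [[0.596, 0.537, -0.598], [0.803, -0.393, 0.448], [0.005, -0.747, -0.665]] [[432.0140686    0.         319.43188418]
 [  0.         432.0140686  198.81593585]
 [  0.           0.           1.        ]] -0.04341585056783817
side [ 647.58413843 -471.67002455  535.75184205] [[0.962, 0.168, -0.215], [0.272, -0.646, 0.713], [-0.019, -0.745, -0.667]] [[365.97632174   0.         317.75147887]
 [  0.         365.97632174 204.23662497]
 [  0.           0.           1.        ]] -0.0597654758615996
{'clock': 0.1, 'joints': array([-1.25739935e+00,  2.77066103e-01, -2.77311344e-02,  1.26798823e+00,
        3.55560367e-05,  1.46741020e+00]), 'joint_vel': array([ 0.0005842 , -0.00196325,  0.00370509,  0.00093475, -0.0003339 ,
       -0.00133003]), 'effort': array([ 5.44752656e-04, -4.46705997e+01,  2.96128929e+01,  8.44696769e-03,
       -3.87362070e-05,  3.65567928e-06]), 'eef_pos': array([ 252.80683663, -570.83141681,  230.27175096]), 'eef_rot': array([[ 9.14396022e-01,  4.04820429e-01, -5.79411908e-04],
       [ 4.04820772e-01, -9.14394073e-01,  1.90321505e-03],
       [ 2.40649520e-04, -1.97485025e-03, -9.99998021e-01]]), 'contact_force': array([-0.34318085, -0.22989069, -0.15551621]), 'torque': array([-0.03261061,  0.00592008, -0.0167156 ]), 'finger_force': 0.0, 'gripper_width': 85.48224071719865}
```

View pics/scene0.png

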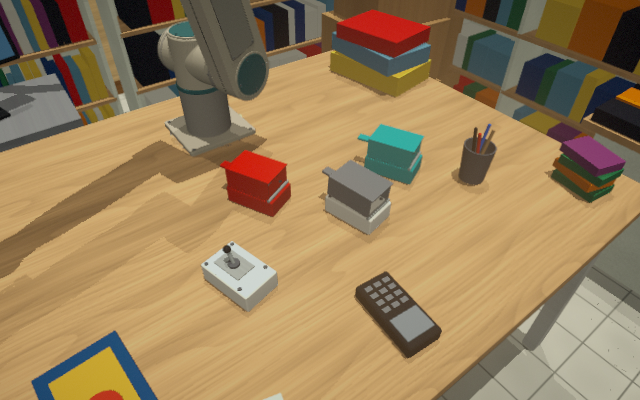

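View pics/side0.png

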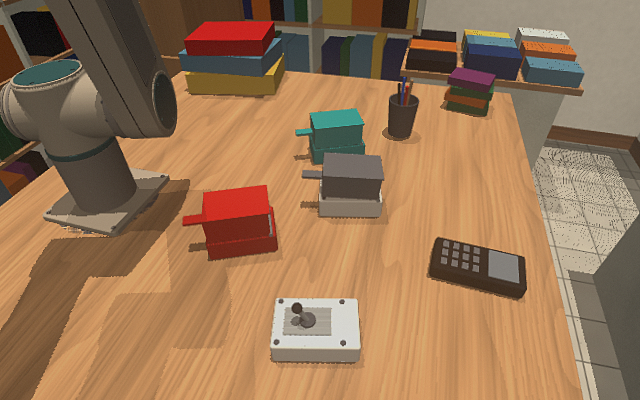

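The scene view shows the grey-guard box at (357,195), with its tab at (328,172). The turquoise copy is at (395,152), the red one at (257,182) and the bare toggle at (238,275). In the side view the grey guard is at (350,180) with its tab at (312,174).

```bash
python3 - <<'E'
from h import *
C=[]
for n,(x0,y0,x1,y1) in(("scene",(315,155,400,240)),("side",(295,145,390,222))):
    i=dict(np.load(f"{n}0.npz")); P=pts(i); b=i["image"].astype(int)
    m=np.zeros(b.shape[:2],bool); m[y0:y1,x0:x1]=1
    sp=b.max(2)-b.min(2)
    g=m&(sp<25)&(P[...,2]>8)
    C.append(P[g])
    w=m&(sp<45)&(P[...,2]>35)&(P[...,2]<52)
    print(n,g.sum(),np.percentile(P[g],[1,50,99],axis=0).round(0).tolist())
    h=np.histogram(P[g][:,2],bins=np.arange(0,125,5));print(h[0])
P=np.vstack(C); np.save("cloud.npy",P)
for k,c in enumerate(C+[P]):
    t=c[c[:,2]>92]; rect=cv2.minAreaRect(t[:,:2].astype(np.float32)); print("top rect",rect,"z",np.percentile(t[:,2],[5,50,95]))
    l=c[(c[:,2]>8)&(c[:,2]<46)]; print("low rect",cv2.minAreaRect(l[:,:2].astype(np.float32)))
    # plane of the top
    A=np.c_[t[:,:2],np.ones(len(t))]; q=np.linalg.lstsq(A,t[:,2],rcond=None)[0]; print("plane",q)
E
```

```text
scene 2560 [[459.0, 66.0, 22.0], [560.0, 98.0, 101.0], [611.0, 166.0, 109.0]]
[  0   2  13   8  12   4  12  21 110 162 111  83  74  78  84  78 116  98
  70 114 732 567   6   0]
side 3006 [[424.0, 67.0, 18.0], [539.0, 93.0, 101.0], [605.0, 281.0, 109.0]]
[  0   2  15  26  27  32  31  29  28  44  76 117 102 109 108 122 228 145
 117 118 747 770   3   0]
top rect ((769.9815063476562, -140.69583129882812), (138.65106201171875, 796.5828247070312), 40.90426254272461) z [ 96.8421168  104.04374042 108.53660487]
low rect ((525.4495849609375, 168.5867919921875), (133.23956298828125, 206.8231964111328), 20.87912940979004)
plane [ 0.30472466 -0.51346591 -5.48850449]
top rect ((608.808837890625, -151.9339599609375), (119.15483093261719, 639.8280639648438), 13.561185836791992) z [ 95.98706812 104.61707658 108.74127103]
low rect ((508.69891357421875, 208.44281005859375), (131.22598266601562, 229.5237274169922), 23.825212478637695)
plane [ 7.38266669e-02 -5.35059706e-01  1.23653678e+02]
top rect ((778.4505615234375, -126.35931396484375), (439.6663818359375, 685.3250732421875), 15.778740882873535) z [ 96.23102116 104.3522597  108.63535572]
low rect ((514.2988891601562, 191.91709899902344), (134.7647705078125, 260.93017578125), 22.357004165649414)
plane [ 0.20732657 -0.53713523 50.99878384]
```

```bash
cat > fit.py <<'E'
from h import *
P=[]
for n,(x0,y0,x1,y1) in(("scene",(315,155,400,240)),("side",(295,145,390,222))):
    i=dict(np.load(f"{n}0.npz")); Q=pts(i); b=i["image"].astype(int)
    z=i["z_map"]; edge=(cv2.dilate(z,np.ones((3,3)))-cv2.erode(z,np.ones((3,3))))>12
    m=np.zeros(z.shape,bool); m[y0:y1,x0:x1]=1
    g=m&(b.max(2)-b.min(2)<30)&(Q[...,2]>8)&(Q[...,2]<115)&~edge
    nc,L,st,_=cv2.connectedComponentsWithStats(g.astype(np.uint8)); 
    q=Q[g]; q=q[(np.abs(q[:,0]-530)<110)&(np.abs(q[:,1]-105)<90)]
    du=cv2.GaussianBlur(Q,(3,3),0); nx=np.cross(np.roll(Q,-1,1)-np.roll(Q,1,1),np.roll(Q,-1,0)-np.roll(Q,1,0)); nx/=np.linalg.norm(nx,axis=2,keepdims=True)+1e-9
    N=nx[g][(np.abs(Q[g][:,0]-530)<110)&(np.abs(Q[g][:,1]-105)<90)]
    N*=-np.sign(np.einsum('ij,ij->i',N,q-i["origin"]))[:,None]
    t=(N[:,2]>.9)&(q[:,2]>90); T=q[t]
    print(n,"top n",t.sum()); A=np.c_[T[:,:2],np.ones(len(T))]
    for _ in range(3):
        c=np.linalg.lstsq(A,T[:,2],rcond=None)[0]; k=abs(A@c-T[:,2])<3; A,T=A[k],T[k]
    print(" plane",c[:2].round(3),"rect",cv2.minAreaRect(T[:,:2].astype(np.float32)),"z",T[:,2].min(),T[:,2].max())
    f=(abs(N[:,2])<.3)&(q[:,2]<95); 
    for nm,s in(("-y",f&(N[:,1]<-.8)),("+x",f&(N[:,0]>.8))):
        for lo,hi in((8,43),(55,95)):
            S=q[s&(q[:,2]>lo)&(q[:,2]<hi)]
            if len(S)<20: continue
            vx,vy,cx,cy=cv2.fitLine(S[:,:2].astype(np.float32),cv2.DIST_HUBER,0,.01,.01).ravel()
            print(" ",nm,lo,len(S),"ang",np.arctan(vy/vx),"c",cx,cy,"x",np.percentile(S[:,0],[1,99]),"y",np.percentile(S[:,1],[1,99]))
    tb=(q[:,0]<472)&(q[:,2]>50); print(" tab",tb.sum(),q[tb].round(0).tolist()[::8])
    u=(q[:,2]>35)&(q[:,2]<56)&(N[:,2]>.8); print(" boxtop",u.sum(),q[u].mean(0))
E
python3 fit.py
```

```text
scene top n 755
 plane [-0.061 -0.017] rect ((546.9903564453125, 117.4596176147461), (113.86648559570312, 78.98159790039062), 13.373764991760254) z 98.76107402466778 110.28942880065392
  -y 8 299 ang 0.24095415 c 555.01215 77.55457 x [495.14176881 612.20933612] y [62.18737029 92.46936108]
  -y 55 356 ang 0.24653947 c 555.946 80.09846 x [500.96269269 605.90149097] y [ 66.46407145 166.61738049]
  +x 8 36 ang -1.3449477 c 610.75806 109.95504 x [564.40947437 615.34826707] y [ 80.65151939 157.70211575]
 tab 35 [[451.0, 99.0, 85.0], [455.0, 87.0, 86.0], [463.0, 104.0, 84.0], [464.0, 97.0, 84.0], [465.0, 88.0, 83.0]]
 boxtop 147 [575.93291828 116.97803707  45.83750465]
side top n 1071
 plane [-0.063 -0.014] rect ((544.3651123046875, 117.71493530273438), (114.08055877685547, 78.57482147216797), 13.670254707336426) z 100.08898138525996 110.10895339802778
  -y 55 623 ang 0.234258 c 551.38153 80.08921 x [463.6497172  602.71866653] y [66.43984312 93.05554447]
 tab 82 [[445.0, 101.0, 85.0], [449.0, 98.0, 86.0], [464.0, 104.0, 84.0], [453.0, 97.0, 85.0], [469.0, 101.0, 85.0], [460.0, 96.0, 84.0], [452.0, 88.0, 86.0], [467.0, 93.0, 85.0], [460.0, 89.0, 84.0], [452.0, 85.0, 83.0], [468.0, 90.0, 82.0]]
 boxtop 8 [536.10132298  78.93969526  47.35168007]
```

Both views agree on the box: yaw 0.238, guard open about 0.064 rad, origin near (544.3, 116.8). The tab pinch point is near (458.6, 96, 80), and the tab top measures about 84, which fits. I'll move above the tab first.

Call:
send_path([
  [[15,-17,0],[0,0,0.01],50],
  [[40,-45,0],[0,0,0.02],50],
  [[65,-75,0],[0,0,0.03],50],
  [[90,-105,0],[0,0,0.04],50],
  [[117,-135,0],[0,0,0.05],50],
  [[143,-165,0],[0,0,0.06],50],
  [[169,-195,0],[0,0,0.07],50],
  [[195,-225,0],[0,0,0.08],50],
  [[221,-255,0],[0,0,0.09],50],
  [[247,-285,0],[0,0,0.1],50],
  [[273,-315,0],[0,0,0.11],50],
  [[299,-345,0],[0,0,0.12],50],
  [[325,-375,0],[0,0,0.13],50],
  [[351,-405,0],[0,0,0.14],50],
  [[377,-435,0],[0,0,0.15],50],
  [[403,-465,0],[0,0,0.16],50],
  [[428,-495,0],[0,0,0.17],50],
  [[446,-514,0],[0,0,0.179],50],
  [[458,-527,0],[0,0,0.179],50],
  [[458,-527,0],[0,0,0.179],50],
])

```text
clock: 2.1
eef_pos: [458.6, 97.5, 230.9]
eef_rot: [[0.971, 0.239, -0.001], [0.239, -0.971, 0.0], [-0.0, -0.0, -1.0]]
contact_force: [0.3, -0.2, -0.3]
gripper_width: 50.4
finger_force: 0.0
```

```bash
python3 - <<'E'
from h import *
i=get_image("wrist"); cv2.imwrite("pics/w1.png",i["image"]); np.savez("w1.npz",**i)
P=pts(i); b=i["image"].astype(int); s=readout.read_state(); print(s["eef_pos"],s["eef_rot"].round(3).tolist(),s["contact_force"])
g=(b.max(2)-b.min(2)<30)
O=np.array([544.3,116.8,0]); R=np.array([[.972,-.236,0],[.236,.972,0],[0,0,1]])
B=(P-O)@R   # box frame
m=g&(B[...,0]>-110)&(B[...,0]<-64)&(abs(B[...,1])<30)&(B[...,2]>65)&(B[...,2]<95)
q=B[m]; print(len(q),np.percentile(q,[2,50,98],axis=0).round(1).tolist() if len(q) else 0)
E
```

```text
[458.13972965  96.42022429 230.82725086] [[0.971, 0.238, -0.001], [0.238, -0.971, -0.0], [-0.001, 0.0, -1.0]] [ 0.19829278 -0.34311627 -0.5959484 ]
709 [[-101.5, -8.2, 81.4], [-82.3, 1.3, 83.3], [-64.3, 11.9, 85.2]]
```

View pics/w1.png

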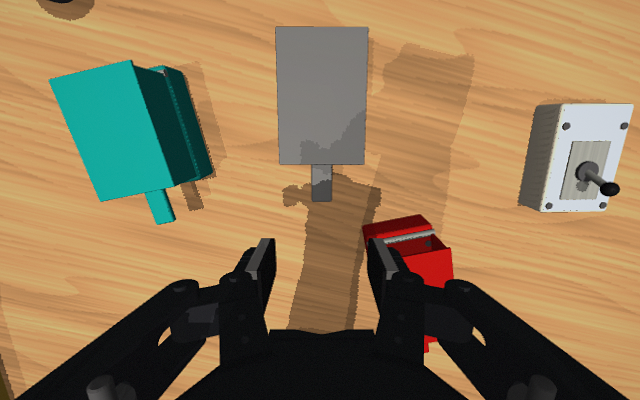

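The tab is at (321,183), centred between the fingers. The red copy at (410,270) sits close to the right finger, so I'll check that clearance before descending.

```bash
python3 - <<'E'
from h import *
O=np.array([544.3,116.8,0]); R=np.array([[.972,-.236,0],[.236,.972,0],[0,0,1]])
for n in("scene0","side0","w1"):
    i=dict(np.load(n+".npz")); B=(pts(i)-O)@R; b=i["image"].astype(int)
    m=(b[...,2]>90)&(b[...,1]<60)&(b[...,0]<60)&(B[...,2]>5)&(B[...,2]<130)&(abs(B[...,0])<280)&(B[...,1]>-300)&(B[...,1]<40)
    q=B[m]; print(n,len(q),np.percentile(q,[1,99],axis=0).round(0).tolist()); q=q[q[:,1]>np.percentile(q[:,1],98)]; print(q.mean(0).round(0))
E
```

```text
scene0 2899 [[-268.0, -162.0, 7.0], [-143.0, -63.0, 104.0]]
[-170.  -63.   62.]
side0 4494 [[-271.0, -161.0, 7.0], [-147.0, -67.0, 103.0]]
[-182.  -66.   95.]
w1 2219 [[-268.0, -140.0, 40.0], [-145.0, -65.0, 102.0]]
[-160.  -65.   41.]
```

Clear of it. Descending and gripping.

Call:
send_path([
  [[0,-1,20],[0,0,0],50],
  [[0,-1,50],[0,0,0],50],
  [[0,-1,80],[0,0,0],50],
  [[0,-1,110],[0,0,0],50],
  [[0,-1,135],[0,0,0],50],
  [[0,-1,155],[0,0,0],50],
  [[0,-1,168],[0,0,0],50],
  [[0,-1,168],[0,0,0],50],
  [[0,-1,168],[0,0,0],10],
  [[0,-1,168],[0,0,0],10],
  [[0,-1,168],[0,0,0],10],
  [[0,-1,168],[0,0,0],10],
  [[0,-1,168],[0,0,0],10],
  [[0,-1,168],[0,0,0],10],
], squeeze=30)

```text
clock: 3.55
eef_pos: [458.4, 97.4, 63.7]
eef_rot: [[0.972, 0.236, 0.001], [0.236, -0.972, 0.001], [0.001, -0.001, -1.0]]
contact_force: [-0.3, 4.2, 0.4]
gripper_width: 21.1
finger_force: 33.4
```

Call:
send_path([
  [[4,0,-14.1],[0,0,0],10],
  [[9.4,0,-27.8],[0,0,0],10],
  [[16.2,0,-40.8],[0,0,0],10],
  [[24.2,0,-53.1],[0,0,0],10],
  [[24.2,0,-53.1],[0,0,0],10],
])

```text
clock: 4.05
eef_pos: [482.3, 103.3, 117.4]
eef_rot: [[0.972, 0.236, 0.0], [0.236, -0.972, 0.001], [0.001, -0.001, -1.0]]
contact_force: [-1.1, 5.0, -1.1]
gripper_width: 21.2
finger_force: 33.4
```

Low forces, so I'll continue along the arc. These rows are measured from the new start, so (24.2, -53.1) is subtracted.

Call:
send_path([
  [[9.2,0,-11.5],[0,0,0],10],
  [[19.5,0,-21.9],[0,0,0],10],
  [[30.8,0,-31.3],[0,0,0],10],
  [[43,0,-39.6],[0,0,0],10],
  [[56,0,-46.5],[0,0,0],10],
  [[69.6,0,-52.1],[0,0,0],10],
  [[83.6,0,-56.4],[0,0,0],10],
  [[98,0,-59.2],[0,0,0],10],
  [[112.6,0,-60.6],[0,0,0],10],
  [[127.3,0,-60.5],[0,0,0],10],
  [[142,0,-58.9],[0,0,0],10],
  [[150.6,0,-57.3],[0,0,0],10],
  [[150.6,0,-57.3],[0,0,0],10],
])

```text
clock: 5.35
eef_pos: [627.6, 138.8, 172.8]
eef_rot: [[0.972, 0.236, -0.003], [0.236, -0.972, 0.001], [-0.003, -0.001, -1.0]]
contact_force: [-1.9, 5.2, 0.4]
gripper_width: 21.1
finger_force: 36.0
```

```bash
python3 - <<'E'
from h import *
i=get_image("side"); np.savez("side1.npz",**i)
cv2.imwrite("pics/side1.png",cv2.resize(i["image"][80:260,230:450],None,fx=3,fy=3))
E
```

```text
(no output)
```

View pics/side1.png

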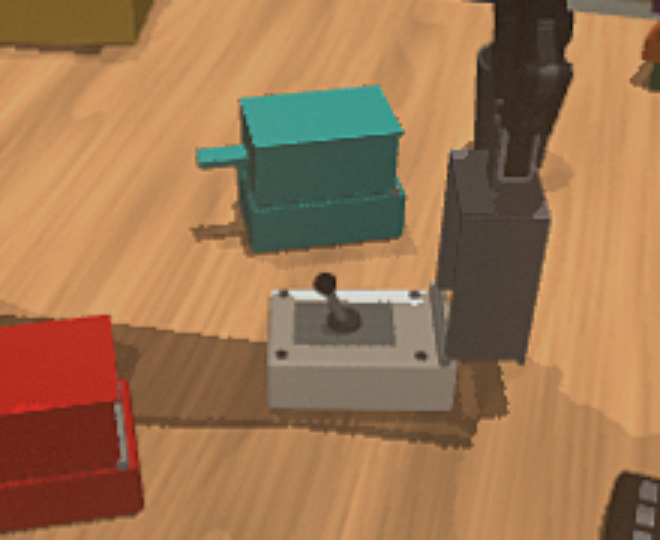

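The guard stands open (hood at about (500,260) in the crop) and the toggle ball is at (325,283), still off. I'll release, rise, retreat to the tab side and measure the ball.

Call:
send_path([
  [[0,0,0],[0,0,0],45],
  [[0,0,0],[0,0,0],45],
  [[0,0,0],[0,0,0],45],
  [[0,0,-15],[0,0,0],45],
  [[0,0,-35],[0,0,0],45],
  [[0,0,-55],[0,0,0],45],
  [[-15,0,-60],[0,0,0],45],
  [[-40,0,-60],[0,0,0],0],
  [[-65,0,-60],[0,0,0],0],
  [[-90,0,-60],[0,0,0],0],
  [[-115,0,-60],[0,0,0],0],
  [[-135,0,-60],[0,0,0],0],
  [[-148,0,-60],[0,0,0],0],
  [[-148,0,-60],[0,0,0],0],
])

```text
clock: 6.8
eef_pos: [482.2, 102.7, 233.8]
eef_rot: [[0.972, 0.235, -0.001], [0.235, -0.972, -0.0], [-0.001, 0.0, -1.0]]
contact_force: [0.6, 0.3, -0.0]
gripper_width: -0.2
finger_force: 0.0
```

```bash
python3 - <<'E'
from h import *
O=np.array([544.3,116.8,0]); R=np.array([[.972,-.236,0],[.236,.972,0],[0,0,1]])
a={"side1":dict(np.load("side1.npz")),"wrist":get_image("wrist"),"scene":get_image("scene")}
for n,i in a.items():
    B=(pts(i)-O)@R; b=i["image"].astype(int)
    m=(abs(B[...,0])<50)&(abs(B[...,1])<30)&(B[...,2]>66)&(B[...,2]<92); q=B[m]
    print(n,len(q),np.percentile(q,[3,50,97],axis=0).round(1).tolist() if len(q) else 0)
    m=(abs(B[...,0])<68)&(abs(B[...,1])<46)&(B[...,2]>42)&(B[...,2]<50); q=B[m]
    print("  boxtop",np.percentile(q,[1,50,99],axis=0).round(1).tolist() if len(q) else 0)
    m=(B[...,0]>20)&(B[...,0]<140)&(abs(B[...,1])<46)&(B[...,2]>100)&(B[...,2]<150); q=B[m]
    print("  guard",np.percentile(q,[1,50,99],axis=0).round(1).tolist() if len(q) else 0)
cv2.imwrite("pics/w2.png",a["wrist"]["image"]); print(readout.read_state()["eef_pos"],readout.read_state()["gripper_width"])
E
```

```text
side1 65 [[-34.2, -6.2, 66.7], [-25.9, -0.9, 82.7], [-19.3, 4.5, 88.7]]
  boxtop [[-66.1, -39.9, 42.7], [-2.1, -7.1, 46.0], [59.6, 41.0, 49.5]]
  guard [[52.9, -39.3, 100.9], [75.9, -37.0, 124.6], [106.5, 41.3, 149.0]]
wrist 203 [[-34.1, -4.6, 68.5], [-26.4, 1.6, 85.1], [-18.9, 8.8, 88.4]]
  boxtop [[-64.9, -38.9, 42.4], [3.8, 1.7, 44.8], [60.4, 42.8, 49.8]]
  guard [[52.3, -37.9, 102.1], [53.7, -34.4, 123.0], [63.3, 41.9, 149.7]]
scene 52 [[-30.5, -5.4, 67.7], [-22.3, -1.8, 81.6], [-17.2, 3.9, 88.9]]
  boxtop [[-64.5, -41.5, 42.3], [-9.4, -13.4, 45.7], [57.5, 40.4, 49.2]]
  guard [[55.6, -40.5, 100.9], [100.9, -37.5, 125.8], [109.0, 39.0, 149.4]]
[484.61284781 103.04834396 234.03803003] 0.13532582064611404
```

View pics/w2.png

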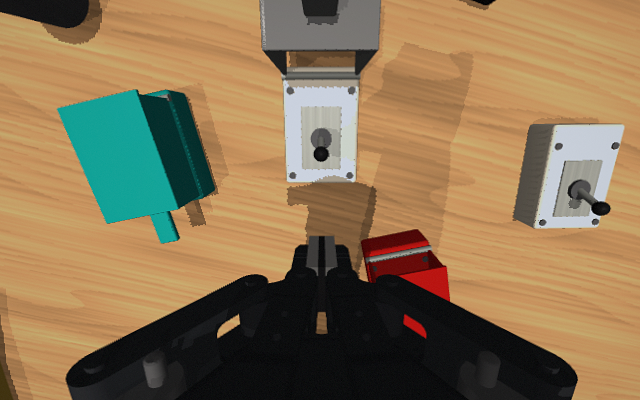

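The ball is at (320,153) px, box frame about (-26.5, 0.5), in line with the closed fingers, and the guard stays open. Descending behind the ball and pushing.

Call:
send_path([
  [[0,0,25],[0,0,0],0],
  [[0,0,60],[0,0,0],0],
  [[0,0,95],[0,0,0],0],
  [[0,0,125],[0,0,0],0],
  [[0,0,148],[0,0,0],0],
  [[0,0,161],[0,0,0],0],
  [[0,0,161],[0,0,0],0],
  [[8,0,161],[0,0,0],0],
  [[16,0,161],[0,0,0],0],
  [[22,0,161],[0,0,0],0],
  [[27,0,161],[0,0,0],0],
  [[32,0,161],[0,0,0],0],
  [[36,0,161],[0,0,0],0],
  [[40,0,161],[0,0,0],0],
  [[43,0,161],[0,0,0],0],
  [[43,0,161],[0,0,0],0],
])

```text
clock: 8.5
eef_pos: [526.5, 113.3, 72.5]
eef_rot: [[0.972, 0.236, 0.0], [0.236, -0.972, 0.0], [0.0, -0.0, -1.0]]
contact_force: [-1.2, -0.1, -0.7]
gripper_width: 0.1
finger_force: 0.2
```

Call:
send_path([
  [[1,0,0],[0,0,0],0],
  [[2,0,0],[0,0,0],0],
  [[3,0,0],[0,0,0],0],
  [[3,0,0],[0,0,0],0],
])

```text
clock: 8.9
eef_pos: [527.7, 113.7, 72.3]
eef_rot: [[0.972, 0.236, -0.003], [0.236, -0.972, -0.001], [-0.003, 0.0, -1.0]]
contact_force: [-4.1, -2.4, -0.3]
gripper_width: -0.2
finger_force: 2.2
```

Call:
send_path([
  [[1,0,0],[0,0,0],0],
  [[2,0,0],[0,0,0],0],
  [[2,0,0],[0,0,0],0],
])

```text
clock: 9.2
eef_pos: [527.8, 113.7, 72.1]
eef_rot: [[0.972, 0.235, -0.006], [0.235, -0.972, -0.002], [-0.006, 0.0, -1.0]]
contact_force: [-8.7, -1.4, 3.5]
gripper_width: 0.2
finger_force: 4.3
```

```bash
python3 - <<'E'
from h import *
i=get_image("side"); np.savez("side2.npz",**i)
cv2.imwrite("pics/side2.png",cv2.resize(i["image"][80:260,230:450],None,fx=3,fy=3))
E
```

```text
(no output)
```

View pics/side2.png

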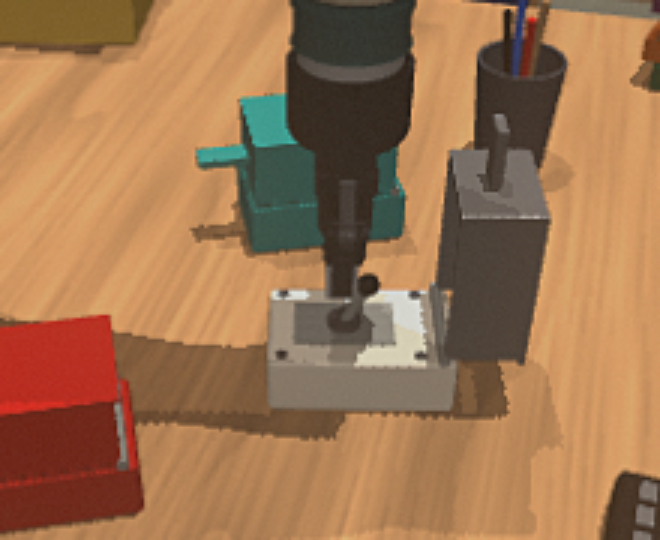

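The toggle ball is now at (368,284) on the hinge side. It's at its stop: about 9 N with no further motion. Backing off, rising and returning to the open guard's tab.

Call:
send_path([
  [[-6,0,0],[0,0,0],0],
  [[-12,0,0],[0,0,0],0],
  [[-12,0,-25],[0,0,0],0],
  [[-12,0,-60],[0,0,0],0],
  [[-12,0,-100],[0,0,0],0],
  [[-12,0,-135],[0,0,0],45],
  [[-12,0,-161],[0,0,0],45],
  [[10,0,-165],[0,0,0],45],
  [[35,0,-165],[0,0,0],45],
  [[60,0,-165],[0,0,0],45],
  [[85,0,-165],[0,0,0],45],
  [[100,0,-160],[0,0,0],45],
  [[100,0,-145],[0,0,0],45],
  [[100,0,-125],[0,0,0],45],
  [[100,0,-108],[0,0,0],45],
  [[100,0,-101],[0,0,0],45],
  [[100,0,-101],[0,0,0],10],
  [[100,0,-101],[0,0,0],10],
  [[100,0,-101],[0,0,0],10],
  [[100,0,-101],[0,0,0],10],
], squeeze=30)

```text
clock: 11.25
eef_pos: [627.0, 138.6, 173.3]
eef_rot: [[0.972, 0.236, -0.002], [0.236, -0.972, 0.001], [-0.002, -0.002, -1.0]]
contact_force: [-2.5, 3.4, -5.1]
gripper_width: 21.2
finger_force: 32.9
```

Call:
send_path([
  [[-8.6,0,-1.6],[0,0,0],10],
  [[-23.3,0,-3.2],[0,0,0],10],
  [[-38,0,-3.3],[0,0,0],10],
  [[-52.6,0,-1.9],[0,0,0],10],
  [[-67,0,0.9],[0,0,0],10],
  [[-81,0,5.2],[0,0,0],10],
  [[-94.6,0,10.8],[0,0,0],10],
  [[-107.6,0,17.7],[0,0,0],10],
  [[-119.8,0,26],[0,0,0],10],
  [[-131.1,0,35.4],[0,0,0],10],
  [[-141.4,0,45.8],[0,0,0],10],
  [[-150.6,0,57.3],[0,0,0],10],
  [[-158.6,0,69.6],[0,0,0],10],
  [[-165.4,0,82.6],[0,0,0],10],
  [[-170.8,0,96.3],[0,0,0],10],
  [[-174.8,0,110.4],[0,0,0],10],
  [[-176,0,115],[0,0,0],10],
  [[-176,0,115],[0,0,0],10],
])

```text
clock: 13.05
eef_pos: [457.2, 97.1, 59.5]
eef_rot: [[0.972, 0.236, 0.001], [0.236, -0.972, 0.002], [0.002, -0.002, -1.0]]
contact_force: [-2.8, 4.0, 1.0]
gripper_width: 21.0
finger_force: 29.5
```

Call:
send_path([
  [[-0.4,0,2.5],[0,0,0],10],
  [[-0.6,0,5],[0,0,0],10],
  [[-0.6,0,5],[0,0,0],10],
])

```text
clock: 13.35
eef_pos: [456.9, 97.0, 56.5]
eef_rot: [[0.972, 0.236, 0.001], [0.236, -0.972, 0.002], [0.001, -0.002, -1.0]]
contact_force: [-7.8, 5.0, 14.0]
gripper_width: 21.1
finger_force: 31.1
```

Call:
send_path([
  [[0,0,1.5],[0,0,0],10],
  [[0,0,3],[0,0,0],10],
  [[0,0,3],[0,0,0],10],
])

```text
clock: 13.65
eef_pos: [457.1, 97.0, 55.7]
eef_rot: [[0.972, 0.236, 0.001], [0.236, -0.972, 0.002], [0.001, -0.001, -1.0]]
contact_force: [-13.5, 3.2, 31.9]
gripper_width: 21.0
finger_force: 33.3
```

The force rises with no further travel, so the guard is on its shut stop. Releasing, backing away and checking.

Call:
send_path([
  [[0,0,0],[0,0,0],45],
  [[0,0,0],[0,0,0],45],
  [[0,0,0],[0,0,0],45],
  [[-3,0,-15],[0,0,0],45],
  [[-5,0,-40],[0,0,0],45],
  [[-5,0,-75],[0,0,0],45],
  [[-5,0,-115],[0,0,0],45],
  [[-5,0,-150],[0,0,0],45],
  [[-5,0,-175],[0,0,0],45],
  [[-5,0,-175],[0,0,0],45],
  [[-5,0,-175],[0,0,0],45],
])

```text
clock: 14.75
eef_pos: [452.0, 94.9, 225.8]
eef_rot: [[0.972, 0.235, 0.001], [0.235, -0.972, -0.001], [0.001, 0.001, -1.0]]
contact_force: [-1.2, 0.4, -0.0]
gripper_width: 45.0
finger_force: 0.0
```

```bash
python3 - <<'E'
from h import *
O=np.array([544.3,116.8,0]); R=np.array([[.972,-.236,0],[.236,.972,0],[0,0,1]])
for n in("scene","side","wrist"):
    i=get_image(n); B=(pts(i)-O)@R
    m=(abs(B[...,0])<52)&(abs(B[...,1])<35)&(B[...,2]>92)&(B[...,2]<115); q=B[m]
    c=np.linalg.lstsq(np.c_[q[:,:2],np.ones(len(q))],q[:,2],rcond=None)[0]; print(n,len(q),"top tilt",c.round(4))
    if n=="side": cv2.imwrite("pics/side3.png",i["image"])
E
```

```text
scene 948 top tilt [-5.000000e-04  1.100000e-03  1.012581e+02]
side 1071 top tilt [-1.000000e-04  1.400000e-03  1.017883e+02]
wrist 9939 top tilt [1.100000e-03 6.000000e-04 1.005283e+02]
```

View pics/side3.png

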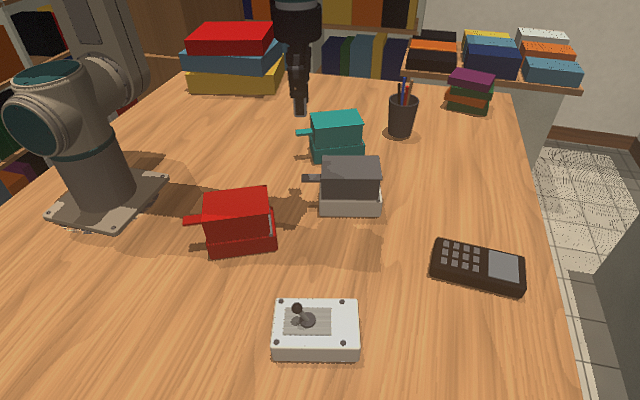

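The guard at (350,180) is shut: its top is level to 0.001 rad at z 101. The bare toggle at (298,310) hasn't moved, and the arm is clear. Handing in.

```bash
python3 -c "from cell import job_done; print(job_done())"
```

```text
the job is handed in; nothing more can be done
None
```

I lifted the guard, pushed the toggle over to its stop on the hinge side, and shut the guard fully again; the bare toggle was not touched, and I handed the job in at about 15 s on the clock (no verdict was returned).

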